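Change a food processor over from the slicing disc to the chopping blade

ROBOT

A 6-joint arm with a two-finger parallel gripper is mounted at the origin on a cart in front of the work surface, level with it; the furniture and walls round the work are solid. World frame = base frame: x ahead of the robot, y to its left, z up, the work surface at z = 0. Lengths are in m, angles in rad, forces in N, time in s.
With the tool pointing down it reaches from about 0.375 to 0.9 m from the base axis. Payload 3.1 kg.
Tool frame: the origin (TCP) lies on the centre line of the jaws, within the pads' length; the fingertips stand 11 mm ahead of it and the grasp point (between the pads) lies 8 mm behind it; z points along the fingers, y is the line along which they close (so a half turn about z gives the same grasp; the last joint's range is limited). The gripper opens to 87 mm and grips with 3 to 60 N. Pads are 19 mm wide; open, the fingers measure 117 mm over their backs; the gripper's body (75 mm by 190 mm) begins 51 mm behind the grasp point.
Start: joints at [-1.409, 0.527, 1.433, -0, 1.181, -0.178], TCP at [0.208, -0.589, 0.234] pointing down, gripper open.
Joint ranges: [-3.08, 3.08], [-0.75, 2.2], [0.22, 2.44], [-1.43, 4.57], [0, 2.65], [-2.85, 2.85]. Speed limits (rad/s): [2.79, 2.79, 3.14, 3.14, 3.14, 3.14].

INTERFACE

Orientations are given as a rotation vector (axis times angle).
In Python, from workcell import arm gives the robot as it stands. The module is installed in compiled form; this text tells all that it offers.
- The arm moves only by the tool servo_tool, never from a script. Its argument "increments" is one flat list of numbers, 6 for each row, row after row: the shift along the tool's x, y, z in m, then the turn, a rotation vector about the tool's x, y, z in rad. A call has exactly 8 rows; each row is the pose to reach, as a shift and turn from the pose commanded when the call began, along the tool's axes at that moment; what a row does not reach only later rows make up. A row lasts 1/8 s, in which the tool goes at most 62.5 mm and 10.7 degrees, less where a joint would pass 70% of its speed; a pose out of reach is approached as far as the arm can. A call with a gripper value outside its range is refused whole. "fingers" is the finger opening in m, from 0 to 0.087, set as the call begins (left out, the last holds). The fingers move at their own pace and stop on an object; "newtons" is the grip in N (left out, the last holds). Time passes only in rows, so rows that repeat a pose let the fingers close, or fill a call up. It gives the time, the measured TCP pose, the force, the opening and the grip force at its end, in the units of the state.
- arm.state(): the state, without advancing time (a new reading comes with each control period).
- arm.grab_frame(name): name is "scene" or "top" or "wrist"; returns a dict with "image" (384x512x3 uint8, red, green, blue), "depth" (384x512 float32, m along the optical axis (not along the pixel's ray), 0 where there is no reading), "camera_matrix" (3x3 intrinsics, pixels), "world_from_camera" (4x4, takes a point from camera to world coordinates); the wrist camera has in their place "T_tool_cam" (4x4, takes a point from camera to tool coordinates, whose origin is the TCP and whose axes are the flange's). Camera axes: x right, y up, looking along -z (the intrinsics and any distortion apply to the point x, -y, -z); pixel columns grow to the right and rows downward; lengths in m; the calibration is good to about 2 mm. A picture is of the moment at which its call begins: read the wrist's pose just before it.
- arm.job_done(): hands the job in; it is judged then, once.
The state is a dict: "clock": time; "joints": joint angles; "qd": joint speeds; "joint_efforts": joint torques, N m; "ee_pos": TCP position; "ee_rot": TCP orientation; "force": force on the tool from outside, world axes, zero at the start; "ft_torque": the same for the moment, N m; "finger_gap": finger opening in m; "grasp_force": force on a finger pad.
Only numpy, scipy, OpenCV 4.12 (cv2) and the standard library are available. Lean on these libraries where they do the work, as an engineer would, in place of code of your own. Each camera call takes 0.05 s, during which the arm holds its last target. There are 200 camera calls.

TASK

The slicing is done and I want to chop next, so change the food processor over: push the lid's thumb tab round anticlockwise (seen from above) until the lid is free of its catches, lift the lid off and lay it on the chopping board, then take the slicing disc out and stand it on the board beside the lid. Then fit the chopping blade over the drive shaft, with one of the notches in its foot over the drive pin, fully down on the floor of the bowl, and leave the lid off so that I can load the bowl. Set every part down gently, flat and right way up, and leave the tumbler, the jars and the tomato on the board where they are.

Things in the scene. Friction and masses are not known exactly. Their poses are not given: they have to be found in the camera images.
- processor: Food processor, fixed: white round motor base (84 mm radius, 40 mm high) with a clear bowl on it, 68 mm outer, 65 mm inner radius (62 mm at its flats); inner floor 44 mm, rim 120 mm above the worktop. Origin: on the axis of bowl and shaft, at worktop level; z up; speed dial at -x (front), bowl handle out to 113 mm at +x
- catch (a point): Top of one of three grey catches (hooks) on the bowl's rim, at 60, 180 and 300 degrees round the processor's z from its +x (this one: 300): 26 mm wide, 75 to 87 mm from the axis, top 131 mm above the worktop. Their roofs hold the lid's lugs down with 3 mm play; their clockwise ends are closed
- shaft_tip (a point): Round top of the fixed steel drive shaft in the middle of the bowl: 10 mm diameter, on the processor's axis, 78 mm above the worktop, 34 mm above the bowl's floor
- drive_pin (a point): Round top of the fixed steel drive pin on the bowl's floor: 6 mm diameter, 9 mm high, 20 mm from the shaft's axis on the processor's -x side
- lid: Clear round lid, about 0.14 kg; origin: centre of its underside (115 mm above the worktop when on the bowl); z up. Spigot of 60 mm radius (z 0 to 5 mm) inside the bowl, plate of 71 mm radius (z 5 to 9 mm) on the rim, three lugs out to 80 mm. Locked, its x axis is 0 to 0.06 rad anticlockwise of the processor's; lugs leave the catches at 0.30 rad, a stop comes at about 0.53 rad
- lid_tab (a point): Upright grey thumb tab on the lid, at 255 degrees round the lid's z from its +x: 7 mm thick along the push, 68 to 100 mm from the lid's centre, 5 to 23 mm above the lid's underside; pushed anticlockwise (from above) the lid slides round with little friction. This point: 92 mm from the centre, 18 mm above the underside
- feed_tube (a point): Upright feed tube to lift the lid by, clear with a grey pusher fixed in it: 46 mm along the lid's x by 34 mm along its y, 9 to 59 mm above the lid's underside (the pusher's cap 5 mm higher). This point: middle of the tube's top edge, 22 mm from the lid's centre along the lid's -x, 59 mm above its underside
- slicing_disc: Steel slicing disc on a grey stem, about 0.12 kg, in the bowl under the lid; origin: centre of the foot's underside, on the bowl's floor; z up. Foot ring 52 mm diameter, 6 mm high, two notches at +x and -x (one over the drive pin); disc 114 mm diameter at 38 to 41 mm height, its cutter to 44 mm. Bore 16 mm wide, 36 mm deep, over the shaft: lift straight up 40 mm or more
- disc_top (a point): Top of the slicing disc's round grip, 66 mm above the foot's underside on the disc's axis; the grip is 28 mm in diameter and free from 44 to 66 mm height
- chopping_blade: Two-winged chopping blade, about 0.10 kg, standing on the worktop; origin: centre of the foot's underside; z up. Foot ring 52 mm diameter, 6 mm high, two notches 12 mm wide at +x and -x: either fits the pin, so its x axis must be parallel to the processor's, either way round, within 0.1 rad. Bore 16 mm wide, 36 mm deep. Fitted, its origin is 44 mm above the worktop; on top of the pin, 53 mm
- blade_top (a point): Top of the chopping blade's round grey hub, 68 mm above the foot's underside on its axis; the hub is 28 mm in diameter; two steel wings at 10 and 26 mm height reach out 58 mm along the blade's +y and -y: grip the hub above them
- board: Wooden chopping board, fixed, 240 mm along its x, 340 mm along its y, 22 mm high; origin: centre of its underside. Lid and disc fit side by side along its y, in front of (on the -x side of) the tomato. Keep the wrist clear of the wall cabinet behind: its door fronts and knobs begin about 0.56 m ahead of the base, its underside is 0.43 m above the worktop
- tumbler: Glass tumbler, 81 mm diameter, 92 mm high, loose, near the chopping blade; origin: centre of its underside. Not to be moved
- mustard_jar: Jar with a dark lid, 68 mm diameter, 99 mm high, loose, behind the board and the processor; origin: centre of its underside. Not to be moved
- tomato: Tomato, 69 mm diameter, 71 mm high, loose, lying on the board near the middle of its back (+x) edge; origin: centre of its underside. Not to be moved
- spice_jar: Spice jar with a screw cap, 45 mm diameter, 106 mm high, loose, standing close in front of the processor on its left; origin: centre of its underside. Not to be moved

How it is judged:
On the way, in this order (a step that is already met when the one before it is completed fails the run):
1. the lid is turned anticlockwise until its lugs are out of the catches, still lying on the bowl (x of lid_tab in the frame of processor above 0.003 m and z of lid in the frame of processor between 0.11 and 0.12 m and horizontal distance between lid and processor below 0.006 m), for 0.05 s.
2. the lid lies flat on the board, let go (x of lid in the frame of board between -0.11 and 0.11 m and y of lid in the frame of board between -0.16 and 0.16 m and z of lid in the frame of board between 0.016 and 0.028 m and angle between lid's own z axis and vertical below 0.1 rad and linear speed of lid below 0.03 m/s and contact force between lid and the fingers below 0.05 N), for 0.2 s.
3. the slicing disc stands upright on the board too, let go (x of slicing_disc in the frame of board between -0.11 and 0.11 m and y of slicing_disc in the frame of board between -0.16 and 0.16 m and z of slicing_disc in the frame of board between 0.016 and 0.028 m and angle between each of slicing_disc, lid's own z axis and vertical below 0.1 rad and linear speed of slicing_disc below 0.03 m/s and contact force between slicing_disc and the fingers below 0.05 N and x of lid in the frame of board between -0.11 and 0.11 m and y of lid in the frame of board between -0.16 and 0.16 m and z of lid in the frame of board between 0.016 and 0.028 m), for 0.2 s.
At the end, for the whole second after the job is handed in: Lid and disc rest on the board (centres within 110 mm of its middle along x, 160 mm along y; undersides on its top within 6 mm; level to 0.1 rad); the blade stands in the bowl within 5 mm of the shaft axis, 3.5 mm of fully down, upright to 0.07 rad; all at rest and let go (all of step 3 and horizontal distance between chopping_blade and processor below 0.005 m and z of chopping_blade in the frame of processor between 0.041 and 0.0475 m and angle between chopping_blade's own z axis and vertical below 0.07 rad and linear speed of each of lid, chopping_blade below 0.03 m/s and contact force between each of lid, chopping_blade and the fingers below 0.05 N); the robot touches nothing.
It fails at once if the lid, the slicing disc or the chopping blade is dropped (moves faster than 0.7 m/s while not held, as after a fall of 25 mm) ((linear speed of lid above 0.7 m/s and contact force between lid and the fingers below 0.05 N) or (linear speed of slicing_disc above 0.7 m/s and contact force between slicing_disc and the fingers below 0.05 N) or (linear speed of chopping_blade above 0.7 m/s and contact force between chopping_blade and the fingers below 0.05 N)).
It fails at once if the tumbler is moved by more than 30 mm or tipped (distance of tumbler from where it was at the start of the episode above 0.03 m or angle between tumbler's own z axis and vertical above 0.3 rad).
It fails at once if the mustard jar is moved by more than 30 mm or tipped (distance of mustard_jar from where it was at the start of the episode above 0.03 m or angle between mustard_jar's own z axis and vertical above 0.3 rad).
It fails at once if the spice jar is moved by more than 30 mm or tipped (distance of spice_jar from where it was at the start of the episode above 0.03 m or angle between spice_jar's own z axis and vertical above 0.3 rad).
It fails at once if the tomato is moved by more than 30 mm (distance of tomato from where it was at the start of the episode above 0.03 m).
It also fails if it takes over 72 s, if anything falls off the work surface, if the arm or the gripper's body presses on something with over 40 N, if the wrist force passes 120 N, or if a joint passes its speed limit or range.

## Working session

There is one attempt and no reset: what is moved stays moved. The work goes in short steps, Python scripts to look and compute and a tool call to move; the robot and the scene stay as the last step left them, time stands still between calls to the robot, and variables do not carry over. Pictures are saved under pics/ and viewed, at most 10 in all, crops included, and the job is handed in when it is done.

Besides the shell and the picture viewer there is one more tool, called after "Emit:" as a command line: name --argument value ..., lists and objects as JSON in quotes. servo_tool: Moves the arm, as the interface text tells. Its arguments: {"type":"object","properties":{"increments":{"type":"array"},"fingers":{"type":"number"},"newtons":{"type":"number"}},"required":["increments"]}

```bash
mkdir -p pics
python3 - <<'E'
from workcell import arm
import cv2,numpy as np
s=arm.state();print(s)
for n in("scene","top"):
    f=arm.grab_frame(n);np.savez(n+'.npz',**f)
    cv2.imwrite(f'pics/{n}.png',f['image'][...,::-1]);print(n,f['camera_matrix'].round(1).tolist(),f['world_from_camera'].round(3).tolist(),[k for k in f])
E
```

```text
{'clock': 0.0, 'joints': array([-1.40947883e+00,  5.28473653e-01,  1.43388168e+00,  1.86509383e-05,
        1.18138324e+00, -1.78493561e-01]), 'qd': array([0.00107794, 0.00160093, 0.00061097, 0.00106239, 0.00088191,
       0.00135917]), 'joint_efforts': array([ 1.05116083e-03, -4.40034592e+01, -1.76592243e+01,  6.33698283e-02,
        5.82089857e-02, -1.53938836e-04]), 'ee_pos': array([ 0.20824114, -0.58855132,  0.23257356]), 'ee_rot': array([-3.09424315e+00, -5.30835716e-01, -5.60004504e-05]), 'force': array([ 0.14672487, -0.66399151, -0.47612531]), 'ft_torque': array([-0.0202839 ,  0.01183699,  0.0121575 ]), 'grasp_force': 0.0, 'finger_gap': 0.08694396749861019}
scene [[441.5, 0.0, 257.2], [0.0, 441.5, 192.5], [0.0, 0.0, 1.0]] [[-0.863, 0.219, -0.456, -0.098], [-0.506, -0.351, 0.788, 1.015], [0.013, 0.911, 0.413, 0.671], [0.0, 0.0, 0.0, 1.0]] ['image', 'depth', 'camera_matrix', 'world_from_camera']
top [[429.2, 0.0, 253.0], [0.0, 429.2, 197.8], [0.0, 0.0, 1.0]] [[0.006, 0.994, -0.111, 0.361], [-1.0, 0.005, -0.009, -0.033], [-0.008, 0.111, 0.994, 1.247], [0.0, 0.0, 0.0, 1.0]] ['image', 'depth', 'camera_matrix', 'world_from_camera']
```

View pics/top.png

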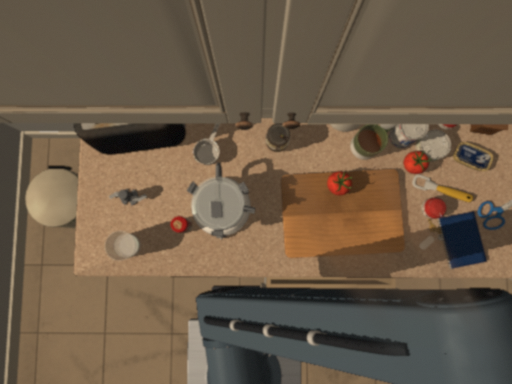

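View pics/scene.png

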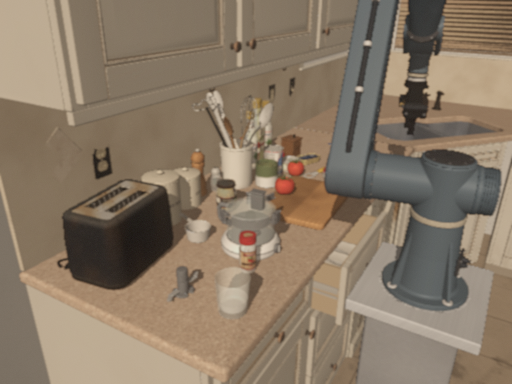

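The top view shows the processor at about (220,205), the blade at (128,195), the tumbler at (122,245), the spice jar at (180,224), the board centred at (343,212) and the tomato at (340,183). The scene view confirms this layout. Next I'll get numbers from the depth image and an enlarged crop.

```bash
cat > h.py <<'E'
import numpy as np,cv2
from scipy.spatial.transform import Rotation as R
from workcell import arm
def ray(f,u,v,T=None):
    K=f['camera_matrix'];T=f['world_from_camera'] if T is None else T
    d=np.array([(u-K[0,2])/K[0,0],-(v-K[1,2])/K[1,1],-1]);return T[:3,3],T[:3,:3]@d
def onz(f,u,v,z,T=None):
    o,d=ray(f,u,v,T);return o+d*(z-o[2])/d[2]
def cloud(f,T=None):
    K=f['camera_matrix'];T=f['world_from_camera'] if T is None else T
    v,u=np.mgrid[:384,:512];D=f['depth']
    P=np.stack([(u-K[0,2])/K[0,0]*D,-(v-K[1,2])/K[1,1]*D,-D],-1)
    return P@T[:3,:3].T+T[:3,3]
def toolT(s):
    T=np.eye(4);T[:3,:3]=R.from_rotvec(s['ee_rot']).as_matrix();T[:3,3]=s['ee_pos'];return T
def wrist(name=None):
    s=arm.state();f=arm.grab_frame('wrist');T=toolT(s)@f['T_tool_cam']
    f['world_from_camera']=T;f['tool']=toolT(s)
    if name: np.savez(name+'.npz',**f);cv2.imwrite(f'pics/{name}.png',f['image'][...,::-1])
    return f,T
def circ(P):
    A=np.c_[2*P[:,:2],np.ones(len(P))];x=np.linalg.lstsq(A,(P[:,:2]**2).sum(1),rcond=None)[0]
    return x[:2],np.sqrt(x[2]+x[:2]@x[:2])
E
python3 - <<'E'
from h import *
f=dict(np.load('top.npz'));W=cloud(f)
for n,u,v in [('proc',220,205),('blade',128,195),('tumbler',122,245),('spice',180,224),('tom',340,183),('mus',277,137),('bd',300,245),('cup',206,151),('tube',217,209)]:
    print(n,W[v,u].round(3))
hsv=cv2.cvtColor(f['image'],cv2.COLOR_RGB2HSV)
z=W[...,2]
# board
m=((z>.012)&(z<.032)&(W[...,0]>.2)&(W[...,0]<.75)).astype(np.uint8)
n,l,st,c=cv2.connectedComponentsWithStats(m)
i=l[220,350];P=W[l==i];print('board',st[i],cv2.minAreaRect(P[:,:2].astype(np.float32)))
for lo,hi in((.1,.13),(.03,.06)):
  pass
img=cv2.resize(f['image'][120:280,70:290],None,fx=3.6,fy=3.6,interpolation=cv2.INTER_CUBIC)
cv2.imwrite('pics/crop.png',img[...,::-1])
E
```

```text
proc [0.462 0.059 0.177]
blade [0.5   0.327 0.057]
tumbler [0.361 0.346 0.032]
spice [0.417 0.171 0.104]
tom [ 0.534 -0.262  0.075]
mus [ 0.658 -0.088  0.095]
bd [ 0.364 -0.157  0.019]
cup [0.638 0.118 0.003]
tube [0.451 0.066 0.18 ]
board [ 281  169  125   89 9394] ((0.45799827575683594, -0.2790863513946533), (0.24014787375926971, 0.3419126570224762), 3.365046501159668)
```

View pics/crop.png

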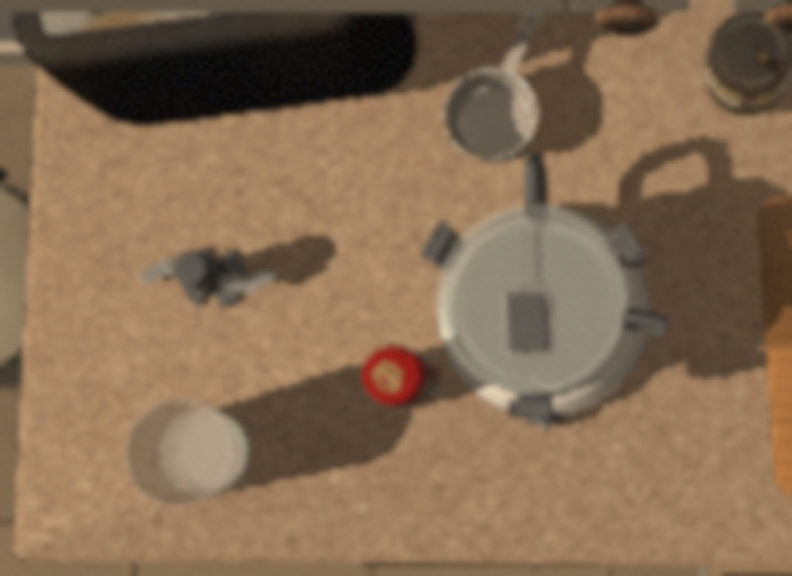

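The enlarged crop shows catches at crop pixels (440,243), (627,243) and (533,407), the tab at (645,320) and the tube at (530,320). The blade hub is at (195,270), with its wings running left to right. Next I'll go over the processor with the wrist camera.

```bash
cat >> h.py <<'E'
def go(x,y,z,psi):
    "increment, in tool axes, from the measured pose to TCP x,y,z with tool x at yaw psi, pointing down"
    T=toolT(arm.state());c,s=np.cos(psi),np.sin(psi)
    Rt=np.array([[c,s,0],[s,-c,0],[0,0,-1]])
    print('shift',(T[:3,:3].T@(np.array([x,y,z])-T[:3,3])).round(4),'turn',R.from_matrix(T[:3,:3].T@Rt).as_rotvec().round(4))
E
python3 - <<'E'
from h import *
f,T=wrist();print(f['T_tool_cam'].round(3),f['camera_matrix'].round(1))
go(.40,.02,.36,.3)
E
```

```text
[[ 0.001  0.965  0.261  0.071]
 [ 1.    -0.001  0.001  0.001]
 [ 0.001  0.261 -0.965 -0.152]
 [ 0.     0.     0.     1.   ]] [[319.7   0.  257.7]
 [  0.  319.7 191.5]
 [  0.    0.    1. ]]
shift [ 0.3837 -0.5102 -0.1263] turn [-0.0016 -0.0003  0.0398]
```

Emit:
servo_tool --increments '[0.048, -0.063, -0.012, 0, 0, 0.005, 0.096, -0.126, -0.024, 0, 0, 0.01, 0.144, -0.189, -0.036, 0, 0, 0.015, 0.192, -0.252, -0.048, 0, 0, 0.02, 0.24, -0.315, -0.06, 0, 0, 0.025, 0.288, -0.378, -0.072, 0, 0, 0.03, 0.336, -0.45, -0.084, 0, 0, 0.035, 0.375, -0.51, -0.095, 0, 0, 0.04]' --fingers 0.0

```text
clock: 1.15
ee_pos: [0.3556, -0.1154, 0.3083]
ee_rot: [3.106, 0.468, 0.001]
force: [0.5, -0.3, 0.4]
finger_gap: 0.0151
grasp_force: 0.0
```

Emit:
servo_tool --increments '[0.02, -0.025, 0, 0, 0, 0, 0.01, -0.025, 0, 0, 0, 0, 0.01, -0.025, 0, 0, 0, 0, 0.01, -0.025, 0, 0, 0, 0, 0.01, -0.025, 0, 0, 0, 0, 0.01, -0.025, 0, 0, 0, 0, 0.01, -0.025, 0, 0, 0, 0, 0.01, -0.025, 0, 0, 0, 0]'

```text
clock: 2.15
ee_pos: [0.3576, -0.0905, 0.3079]
ee_rot: [-3.106, -0.469, 0.0]
force: [0.1, -0.4, 0.1]
finger_gap: 0.0004
grasp_force: 0.0
```

Run:
```python
from h import *
f,T=wrist('w1');print(f['tool'].round(4))
```

```text
[[ 9.554e-01  2.952e-01 -1.000e-04  3.576e-01]
 [ 2.952e-01 -9.554e-01  1.000e-04 -9.050e-02]
 [-1.000e-04 -1.000e-04 -1.000e+00  3.079e-01]
 [ 0.000e+00  0.000e+00  0.000e+00  1.000e+00]]
```

View pics/w1.png

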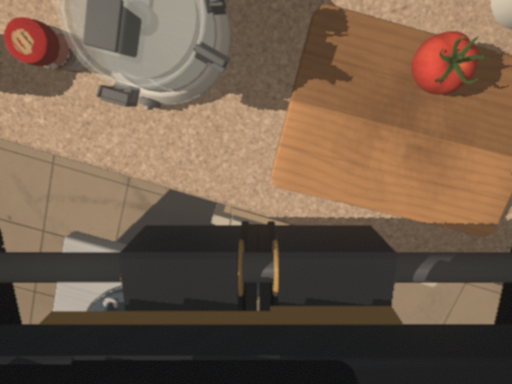

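The wrist view shows part of the processor at upper left (tab at (212,55), catch at (118,96)), the board and the tomato. The gripper body fills the lower half. I'll move closer to centre the processor in the upper half.

Emit:
servo_tool --increments '[0.02, -0.03, -0.005, 0, 0, 0, 0.04, -0.06, -0.01, 0, 0, 0, 0.06, -0.09, -0.015, 0, 0, 0, 0.08, -0.12, -0.02, 0, 0, 0, 0.085, -0.13, -0.02, 0, 0, 0, 0.085, -0.13, -0.02, 0, 0, 0, 0.085, -0.13, -0.02, 0, 0, 0, 0.085, -0.13, -0.02, 0, 0, 0]'

```text
clock: 3.2
ee_pos: [0.4002, 0.058, 0.3278]
ee_rot: [3.107, 0.467, -0.001]
force: [-0.3, 0.0, -0.4]
finger_gap: 0.0001
grasp_force: 0.0
```

Run:
```python
from h import *
f,T=wrist('w2');print(f['tool'].round(4)[:3,3])
```

```text
[0.4002 0.058  0.3278]
```

View pics/w2.png

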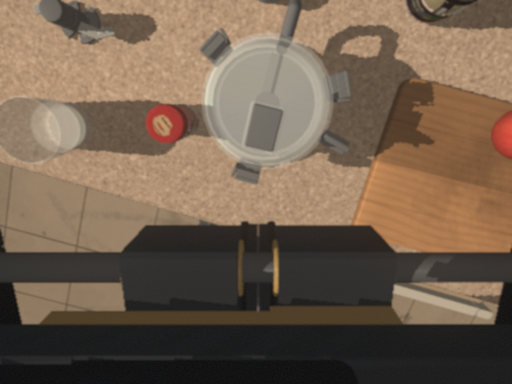

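The picture shows catches at about (215,45), (340,86) and (246,172), the tab at (335,142), the tube cap at (263,127), the blade hub at (52,12), the tumbler and the spice jar. Now I'll measure these by ray plane casts, cross-checked with depth.

Run:
```python
from h import *
f=dict(np.load('w2.npz'));W=cloud(f);g=cv2.cvtColor(f['image'],cv2.COLOR_RGB2HSV).astype(int)
dark=((g[...,2]<125)&(g[...,1]<70)).astype(np.uint8)
def reg(u,v,z,hw=24):
    n,l,st,c=cv2.connectedComponentsWithStats(dark[v-hw:v+hw,u-hw:u+hw]) if v>hw else cv2.connectedComponentsWithStats(dark[0:v+hw,u-hw:u+hw])
    return
cent=[]
for n,u,v,z,ztol in [('c60',215,45,.131,.004),('c300',340,86,.131,.004),('c180',246,172,.131,.004),('tab',335,142,.138,.005),('cap',263,127,.179,.006),('hub',52,12,.068,.006),('spice',165,124,.106,.006)]:
    r=26;ys=slice(max(0,v-r),v+r);xs=slice(max(0,u-r),u+r)
    P=W[ys,xs].reshape(-1,3);m=abs(P[:,2]-z)<ztol
    d=dark[ys,xs].reshape(-1)>0
    if n!='spice': m&=d
    Q=P[m];rc=cv2.minAreaRect(Q[:,:2].astype(np.float32))
    print(n,m.sum(),Q.mean(0).round(4),'rect',np.round(rc[0],4),np.round(rc[1],4),round(rc[2],1),'ray',onz(f,u,v,z).round(4)[:2],'medz',np.median(Q[:,2]).round(4))
    if n[0]=='c' and n!='cap':cent.append(Q.mean(0)[:2])
cent=np.array(cent);o=cent.mean(0)
print('axis',o,[(np.linalg.norm(c-o).round(4),np.degrees(np.arctan2(*(c-o)[::-1])).round(1)) for c in cent])
# plate edge circle: z .124
P=W[20:200,180:360].reshape(-1,3);m=(P[:,2]>.12)&(P[:,2]<.128);print('plate',m.sum(),circ(P[m])) if m.any() else 0
# handle
P=W[0:45,270:310].reshape(-1,3);dd=dark[0:45,270:310].reshape(-1)>0;Q=P[dd&(P[:,2]>.05)];print('handle',len(Q),Q.mean(0),np.ptp(Q,0))
```

```text
c60 345 [0.512  0.1381 0.1317] rect [0.5126 0.1377] [0.0119 0.0289] 58.8 ray [0.511  0.1365] medz 0.1317
c300 373 [ 5.121e-01 -2.000e-04  1.315e-01] rect [ 0.5117 -0.0012] [0.0305 0.0142] 27.0 ray [0.5113 0.0025] medz 0.1315
c180 253 [0.3924 0.0689 0.1315] rect [0.3921 0.0693] [0.0288 0.012 ] 88.2 ray [0.3956 0.0696] medz 0.1316
tab 200 [ 0.4556 -0.0124  0.1378] rect [ 0.4555 -0.0131] [0.032  0.0069] 78.4 ray [ 0.456  -0.0112] medz 0.1379
cap 1215 [0.4508 0.0669 0.179 ] rect [0.4504 0.0667] [0.0391 0.0266] 3.1 ray [0.4508 0.0679] medz 0.1791
hub 468 [0.4991 0.3362 0.0681] rect [0.4982 0.3372] [0.0228 0.0248] 20.0 ray [0.4972 0.3366] medz 0.0685
spice 1191 [0.4173 0.1737 0.1067] rect [0.4172 0.1743] [0.0428 0.043 ] 13.6 ray [0.4167 0.1736] medz 0.1068
axis [0.47215278 0.06891414] [(np.float64(0.0798), np.float64(60.1)), (np.float64(0.0799), np.float64(-60.0)), (np.float64(0.0798), np.float64(-180.0))]
plate 12886 (array([0.47038861, 0.06716666]), np.float64(0.05354337197931651))
handle 407 [0.55774921 0.06991643 0.11996243] [0.11419008 0.01380075 0.37944853]
```

Axis (0.4722, 0.0690), yaw about 0: the catches come out at radius 79.8 mm and at ±60/180°. Lid yaw is about 0.06 and the tab centre is at radius 83 mm, both as expected. Pushing the tab.

Run:
```python
from h import *
go(.424,-.023,.136,.3)
```

```text
shift [-0.0011  0.0845  0.1918] turn [ 0.      0.0003 -0.0018]
```

Emit:
servo_tool --increments '[0, 0.03, 0.02, 0, 0, 0, 0, 0.06, 0.05, 0, 0, 0, 0, 0.085, 0.09, 0, 0, 0, -0.001, 0.085, 0.13, 0, 0, 0, -0.001, 0.085, 0.17, 0, 0, 0, -0.001, 0.085, 0.192, 0, 0, 0, -0.001, 0.085, 0.192, 0, 0, 0, -0.001, 0.085, 0.192, 0, 0, 0]'

```text
clock: 4.25
ee_pos: [0.4252, -0.0231, 0.1366]
ee_rot: [3.106, 0.468, 0.002]
force: [-0.7, 0.4, 0.4]
finger_gap: 0.0004
grasp_force: 0.0
```

Emit:
servo_tool --increments '[0.007, 0.002, 0, 0, 0, 0, 0.013, 0.004, 0, 0, 0, 0, 0.02, 0.006, 0, 0, 0, 0, 0.027, 0.008, 0, 0, 0, 0, 0.034, 0.01, 0, 0, 0, 0, 0.041, 0.013, 0, 0, 0, 0, 0.047, 0.014, 0, 0, 0, 0, 0.047, 0.014, 0, 0, 0, 0]'

```text
clock: 5.25
ee_pos: [0.4744, -0.0221, 0.1359]
ee_rot: [3.106, 0.469, 0.002]
force: [-0.0, 0.2, 0.5]
finger_gap: 0.0004
grasp_force: 0.0
```

Run:
```python
from h import *
print(arm.state()['ee_pos'])
f=arm.grab_frame('top');np.savez('t2.npz',**f);W=cloud(f)
P=W.reshape(-1,3);v=cv2.cvtColor(f['image'],cv2.COLOR_RGB2HSV)[...,2].reshape(-1)
m=(abs(P[:,2]-.138)<.004)&(P[:,1]<.02)&(P[:,1]>-.05)&(P[:,0]>.42)&(P[:,0]<.55);print('tab',m.sum(),P[m].mean(0) if m.any() else '')
```

```text
[ 0.47441377 -0.02214065  0.13591542]
tab 0
```

Emit:
servo_tool --increments '[-0.015, -0.005, 0, 0, 0, 0, -0.03, -0.01, -0.02, 0, 0, 0, -0.035, -0.02, -0.07, 0, 0, 0, -0.045, -0.05, -0.12, 0, 0, 0, -0.055, -0.087, -0.165, 0, 0, 0, -0.055, -0.087, -0.165, 0, 0, 0, -0.055, -0.087, -0.165, 0, 0, 0, -0.055, -0.087, -0.165, 0, 0, 0]'

```text
clock: 6.3
ee_pos: [0.395, 0.0443, 0.2996]
ee_rot: [-3.106, -0.468, 0.004]
force: [0.2, 0.2, -0.3]
finger_gap: 0.0004
grasp_force: 0.0
```

```bash
cat >> h.py <<'E'
def rect(W,z,tol,x0,x1,y0,y1,vmax=125,img=None):
    P=W.reshape(-1,3);m=(abs(P[:,2]-z)<tol)&(P[:,0]>x0)&(P[:,0]<x1)&(P[:,1]>y0)&(P[:,1]<y1)
    if img is not None: h=cv2.cvtColor(img,cv2.COLOR_RGB2HSV).reshape(-1,3);m&=(h[:,2]<vmax)&(h[:,1]<90)
    Q=P[m]
    if len(Q)<5: print('few',len(Q));return
    rc=cv2.minAreaRect(Q[:,:2].astype(np.float32))
    print(len(Q),'mean',Q.mean(0).round(4),'rect',np.round(rc[0],4),np.round(rc[1],4),round(rc[2],1));return Q
E
python3 - <<'E'
from h import *
f,T=wrist('w3');W=cloud(f);print(f['tool'][:3,3])
t=rect(W,.138,.004,.42,.56,-.06,.01,125,f['image'])
c=rect(W,.179,.005,.40,.52,.02,.11,125,f['image'])
a,b=t.mean(0)[:2],c.mean(0)[:2];o=np.array([.4722,.069])
print('tab ang',np.degrees(np.arctan2(*(a-o)[::-1])),np.linalg.norm(a-o),'tube',np.degrees(np.arctan2(*(o-b)[::-1])),np.linalg.norm(b-o))
E
```

```text
[0.39499249 0.04433355 0.29964133]
259 mean [ 0.4889 -0.0118  0.1379] rect [ 0.4927 -0.0114] [0.0145 0.0312] 10.2
1524 mean [0.4548 0.0599 0.1791] rect [0.4545 0.0597] [0.0392 0.0266] 25.1
tab ang -78.31708131901016 0.08254651181991517 tube 27.526907757588667 0.019593334812676808
```

Lid yaw is now about 0.44 rad, free of the catches. Now I'll grasp the tube.

Run:
```python
from h import *
go(.4547,.0598,.150,.438)
```

```text
shift [0.062  0.0029 0.1494] turn [-0.0015  0.0027 -0.1393]
```

Emit:
servo_tool --increments '[0.02, 0.001, 0, 0, 0, -0.05, 0.04, 0.002, 0.01, 0, 0, -0.1, 0.062, 0.003, 0.03, 0, 0, -0.14, 0.062, 0.003, 0.06, -0.0015, 0.0027, -0.14, 0.062, 0.003, 0.09, -0.0015, 0.0027, -0.14, 0.062, 0.003, 0.12, -0.0015, 0.0027, -0.14, 0.062, 0.003, 0.149, -0.0015, 0.0027, -0.14, 0.062, 0.003, 0.149, -0.0015, 0.0027, -0.14]' --fingers 0.065

```text
clock: 7.35
ee_pos: [0.4535, 0.0599, 0.1492]
ee_rot: [-3.065, -0.683, 0.007]
force: [0.2, -0.5, 0.9]
finger_gap: 0.0638
grasp_force: 0.0
```

Emit:
servo_tool --increments '[0, 0, 0, 0, 0, 0, 0, 0, 0, 0, 0, 0, 0, 0, 0, 0, 0, 0, 0, 0, 0, 0, 0, 0, 0, 0, 0, 0, 0, 0, 0, 0, -0.004, 0, 0, 0, 0, 0, -0.01, 0, 0, 0, 0, 0, -0.016, 0, 0, 0]' --fingers 0.02 --newtons 40

```text
clock: 8.35
ee_pos: [0.4554, 0.0602, 0.1682]
ee_rot: [3.065, 0.685, 0.004]
force: [0.1, 0.5, -0.6]
finger_gap: 0.0338
grasp_force: 39.9
```

Emit:
servo_tool --increments '[0, 0, -0.012, 0, 0, 0, 0, 0, -0.03, 0, 0, 0, 0, 0, -0.05, 0, 0, 0, -0.01, 0.013, -0.065, 0, 0, 0, -0.03, 0.04, -0.07, 0, 0, 0, -0.055, 0.073, -0.07, 0, 0, 0, -0.08, 0.105, -0.07, 0, 0, 0, -0.105, 0.138, -0.07, 0, 0, 0]'

```text
clock: 9.35
ee_pos: [0.418, -0.1112, 0.2384]
ee_rot: [3.064, 0.685, 0.005]
force: [0.7, -0.2, -0.6]
finger_gap: 0.034
grasp_force: 39.9
```

Emit:
servo_tool --increments '[-0.02, 0.027, 0, 0, 0, 0, -0.04, 0.053, 0.015, 0, 0, 0, -0.055, 0.073, 0.04, 0, 0, 0, -0.055, 0.073, 0.07, 0, 0, 0, -0.055, 0.073, 0.1, 0, 0, 0, -0.055, 0.073, 0.125, 0, 0, 0, -0.055, 0.073, 0.135, 0, 0, 0, -0.055, 0.073, 0.14, 0, 0, 0]'

```text
clock: 10.35
ee_pos: [0.4006, -0.1994, 0.0979]
ee_rot: [3.065, 0.684, 0.005]
force: [-0.1, 0.2, -1.2]
finger_gap: 0.0339
grasp_force: 39.9
```

Run:
```python
from h import *
s=arm.state();print(s['ee_pos'],s['force'],s['finger_gap'])
f=arm.grab_frame('scene');cv2.imwrite('pics/s2.png',f['image'][...,::-1])
W=cloud(f)
go(.400,-.199,.0575,.44)
```

```text
[ 0.40060083 -0.19939017  0.09789899] [-0.06903882  0.24483009 -1.16883884] 0.033863750772246175
shift [-0.0006 -0.0006  0.0402] turn [ 0.0017 -0.0025 -0.0005]
```

View pics/s2.png

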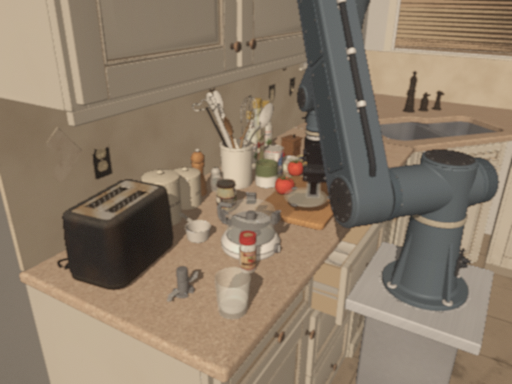

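The lid hangs level over the board at (308,200), and the disc is uncovered in the bowl at (255,215). Lowering gently.

Emit:
servo_tool --increments '[0, 0, 0.012, 0, 0, 0, 0, 0, 0.023, 0, 0, 0, 0, 0, 0.03, 0, 0, 0, 0, 0, 0.033, 0, 0, 0, 0, 0, 0.036, 0, 0, 0, 0, 0, 0.038, 0, 0, 0, 0, 0, 0.039, 0, 0, 0, 0, 0, 0.04, 0, 0, 0]'

```text
clock: 11.4
ee_pos: [0.4009, -0.199, 0.0597]
ee_rot: [3.064, 0.685, 0.006]
force: [-3.2, 1.4, 27.3]
finger_gap: 0.0339
grasp_force: 40.0
```

Emit:
servo_tool --increments '[0, 0, -0.001, 0, 0, 0, 0, 0, -0.001, 0, 0, 0, 0, 0, -0.001, 0, 0, 0, 0, 0, -0.001, 0, 0, 0, 0, 0, -0.001, 0, 0, 0, 0, 0, -0.03, 0, 0, 0, 0, 0, -0.07, 0, 0, 0, 0, 0, -0.12, 0, 0, 0]' --fingers 0.055

```text
clock: 12.4
ee_pos: [0.3997, -0.1983, 0.1783]
ee_rot: [-3.065, -0.685, -0.002]
force: [0.6, -0.5, 0.1]
finger_gap: 0.0548
grasp_force: 0.0
```

Run:
```python
from h import *
s=arm.state();print(s['ee_pos'],s['finger_gap'])
f,T=wrist('w4');W=cloud(f)
rect(W,.086,.005,.34,.46,-.26,-.13,125,f['image'])
P=W.reshape(-1,3);m=(abs(P[:,2]-.031)<.004)&(P[:,1]>-.29)&(P[:,1]<-.10)&(P[:,0]>.33)&(P[:,0]<.5);Q=P[m];print(len(Q),Q.mean(0),np.linalg.lstsq(np.c_[Q[:,:2]-Q[:,:2].mean(0),np.ones(len(Q))],Q[:,2],rcond=None)[0])
go(.39,.02,.25,.44); go(.472,.069,.25,.3)
```

```text
[ 0.39974371 -0.19831188  0.17833177] 0.05483295932069956
1655 mean [ 0.4014 -0.1998  0.086 ] rect [ 0.4004 -0.2002] [0.043  0.0265] 26.0
15830 [ 0.42797769 -0.18757044  0.03155823] [1.66385196e-05 1.77290827e-03 3.15582277e-02]
shift [ 0.0828 -0.2043 -0.0676] turn [ 0.0104 -0.0066  0.0002]
shift [ 0.1779 -0.2137 -0.067 ] turn [ 0.0099 -0.0073  0.1402]
```

Lid is flat on the board. Next, the disc: look from near.

Emit:
servo_tool --increments '[0.01, -0.03, -0.04, 0, 0, 0.02, 0.03, -0.08, -0.07, 0, 0, 0.05, 0.05, -0.13, -0.07, 0, 0, 0.08, 0.07, -0.18, -0.07, 0.005, -0.0035, 0.11, 0.09, -0.22, -0.07, 0.01, -0.007, 0.14, 0.09, -0.22, -0.07, 0.01, -0.007, 0.14, 0.09, -0.22, -0.07, 0.01, -0.007, 0.14, 0.09, -0.22, -0.07, 0.01, -0.007, 0.14]'

```text
clock: 13.45
ee_pos: [0.3882, 0.0375, 0.2476]
ee_rot: [-3.1, -0.465, 0.01]
force: [0.1, -0.1, 0.1]
finger_gap: 0.055
grasp_force: 0.0
```

Run:
```python
from h import *
f,T=wrist('w5');W=cloud(f);print(f['tool'][:3,3])
Q=rect(W,.110,.004,.44,.51,.04,.10)
h=cv2.convexHull(Q[:,:2].astype(np.float32)).reshape(-1,2);print(circ(h),np.median(Q[:,2]))
# disc face
P=W.reshape(-1,3);m=(abs(P[:,2]-.085)<.004)&(np.hypot(P[:,0]-.472,P[:,1]-.069)<.066);print(m.sum(),P[m].mean(0),np.median(P[m],0))
h=cv2.convexHull(P[m][:,:2].astype(np.float32)).reshape(-1,2);print('disc',circ(h))
# hub
go(.472,.069,.101,.3)
```

```text
[0.38823015 0.03752819 0.24763167]
829 mean [0.472  0.069  0.1102] rect [0.472 0.069] [0.0269 0.0269] 55.1
(array([0.47188868, 0.06901802]), np.float64(0.013678949541933164)) 0.11026863896008887
12205 [0.47459176 0.07002329 0.08555018] [0.47575616 0.07000518 0.08553285]
disc (array([0.47208238, 0.06918083]), np.float64(0.06505028354432109))
shift [ 0.0901 -0.0044  0.1462] turn [-0.008   0.005  -0.0023]
```

View pics/w5.png

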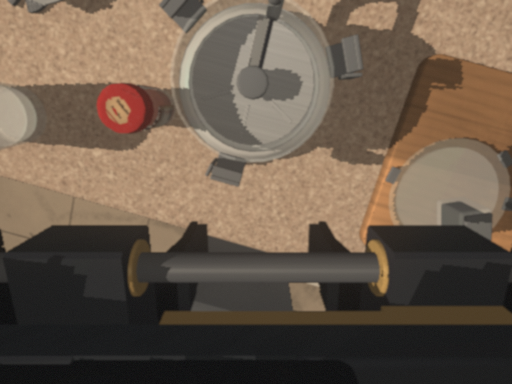

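The grip is seen at (252,82), centred on the axis; the lid lies flat on the board at (455,190). Grasping the disc.

Emit:
servo_tool --increments '[0.03, -0.001, 0, 0, 0, 0, 0.06, -0.003, 0.02, 0, 0, 0, 0.09, -0.0044, 0.05, -0.008, 0.005, 0, 0.09, -0.0044, 0.09, -0.008, 0.005, -0.002, 0.09, -0.0044, 0.12, -0.008, 0.005, -0.002, 0.09, -0.0044, 0.14, -0.008, 0.005, -0.002, 0.09, -0.0044, 0.146, -0.008, 0.005, -0.002, 0.09, -0.0044, 0.146, -0.008, 0.005, -0.002]'

```text
clock: 14.5
ee_pos: [0.4719, 0.0696, 0.1013]
ee_rot: [-3.106, -0.47, 0.0]
force: [0.5, 0.0, -1.1]
finger_gap: 0.0546
grasp_force: 0.0
```

Emit:
servo_tool --increments '[0, 0, 0, 0, 0, 0, 0, 0, 0, 0, 0, 0, 0, 0, 0, 0, 0, 0, 0, 0, 0, 0, 0, 0, 0, 0, 0, 0, 0, 0, 0, 0, -0.004, 0, 0, 0, 0, 0, -0.015, 0, 0, 0, 0, 0, -0.03, 0, 0, 0]' --fingers 0.01 --newtons 40

```text
clock: 15.5
ee_pos: [0.4712, 0.0704, 0.1317]
ee_rot: [-3.105, -0.472, 0.002]
force: [-0.1, 0.9, -1.2]
finger_gap: 0.0272
grasp_force: 40.0
```

Emit:
servo_tool --increments '[0, 0, -0.03, 0, 0, 0, 0, 0, -0.07, 0, 0, 0, -0.005, 0.01, -0.1, 0, 0, 0, -0.02, 0.04, -0.11, 0, 0, 0, -0.04, 0.085, -0.11, 0, 0, 0, -0.06, 0.13, -0.11, 0, 0, 0, -0.08, 0.175, -0.11, 0, 0, 0, -0.1, 0.22, -0.11, 0, 0, 0]'

```text
clock: 16.5
ee_pos: [0.4409, -0.1707, 0.2419]
ee_rot: [-3.106, -0.472, -0.001]
force: [0.6, 0.0, -1.9]
finger_gap: 0.0271
grasp_force: 40.0
```

Emit:
servo_tool --increments '[-0.02, 0.045, 0, 0, 0, 0, -0.04, 0.09, 0, 0, 0, 0, -0.06, 0.13, 0.01, 0, 0, 0, -0.08, 0.17, 0.03, 0, 0, 0, -0.08, 0.17, 0.06, 0, 0, 0, -0.08, 0.17, 0.09, 0, 0, 0, -0.08, 0.17, 0.12, 0, 0, 0, -0.08, 0.17, 0.13, 0, 0, 0]'

```text
clock: 17.5
ee_pos: [0.4148, -0.3545, 0.11]
ee_rot: [-3.102, -0.472, 0.003]
force: [-0.9, 0.5, -0.1]
finger_gap: 0.0272
grasp_force: 40.0
```

Run:
```python
from h import *
s=arm.state();print(s['ee_pos'],s['force'],s['finger_gap'])
go(.415,-.358,.080,.3)
```

```text
[ 0.41479976 -0.35448032  0.10995037] [-0.9227768   0.47784209 -0.07376484] 0.027249510915139347
shift [-0.0008  0.0035  0.0299] turn [-0.0038  0.0012  0.0017]
```

Emit:
servo_tool --increments '[0, 0.003, 0.01, -0.003, 0.001, 0, 0, 0.0035, 0.018, -0.004, 0.001, 0, 0, 0.0035, 0.024, -0.004, 0.001, 0, 0, 0.0035, 0.026, -0.004, 0.001, 0, 0, 0.0035, 0.027, -0.004, 0.001, 0, 0, 0.0035, 0.028, -0.004, 0.001, 0, 0, 0.0035, 0.029, -0.004, 0.001, 0, 0, 0.0035, 0.029, -0.004, 0.001, 0]'

```text
clock: 18.5
ee_pos: [0.4168, -0.3589, 0.0823]
ee_rot: [3.102, 0.472, 0.003]
force: [0.0, 0.7, -1.5]
finger_gap: 0.0272
grasp_force: 40.0
```

Emit:
servo_tool --increments '[0, 0, 0.0005, 0, 0, 0, 0, 0, 0.001, 0, 0, 0, 0, 0, 0.0015, 0, 0, 0, 0, 0, 0.002, 0, 0, 0, 0, 0, 0.0025, 0, 0, 0, 0, 0, 0.003, 0, 0, 0, 0, 0, 0.003, 0, 0, 0, 0, 0, 0.003, 0, 0, 0]'

```text
clock: 19.5
ee_pos: [0.4169, -0.3591, 0.0799]
ee_rot: [3.102, 0.472, 0.003]
force: [-0.6, -0.1, 5.3]
finger_gap: 0.0272
grasp_force: 40.0
```

Emit:
servo_tool --increments '[0, 0, 0, 0, 0, 0, 0, 0, 0, 0, 0, 0, 0, 0, 0, 0, 0, 0, 0, 0, 0, 0, 0, 0, 0, 0, -0.01, 0, 0, 0, 0, 0, -0.05, 0, 0, 0, 0, 0, -0.1, 0, 0, 0, 0, 0, -0.15, 0, 0, 0]' --fingers 0.055

```text
clock: 20.5
ee_pos: [0.4163, -0.3582, 0.2312]
ee_rot: [3.102, 0.472, 0.003]
force: [0.5, -0.7, -0.3]
finger_gap: 0.055
grasp_force: 0.0
```

Run:
```python
from h import *
f,T=wrist('w6');W=cloud(f);print(f['tool'][:3,3])
Q=rect(W,.088,.004,.38,.46,-.40,-.31)
P=W.reshape(-1,3);m=(abs(P[:,2]-.063)<.004)&(np.hypot(P[:,0]-.417,P[:,1]+.359)<.062);Q=P[m];print(m.sum(),np.linalg.lstsq(np.c_[Q[:,:2]-Q[:,:2].mean(0),np.ones(len(Q))],Q[:,2],rcond=None)[0])
rect(W,.086,.005,.34,.46,-.26,-.13,125,f['image'])
go(.41,.27,.27,.5)
# blade wing direction from w2
f=dict(np.load('w2.npz'));P=cloud(f).reshape(-1,3);o=np.array([.4985,.3365])
r=np.hypot(*(P[:,:2]-o).T)
for lo,hi in((.006,.018),(.02,.034)):
    m=(r>.018)&(r<.065)&(P[:,2]>lo)&(P[:,2]<hi);Q=P[m][:,:2]-o;print(m.sum(),Q.mean(0),r[m].max(),np.degrees(np.arctan2(*Q.mean(0)[::-1])))
```

```text
[ 0.41627513 -0.35822456  0.23124423]
637 mean [ 0.4177 -0.3598  0.0882] rect [ 0.417  -0.3601] [0.0272 0.0259] 16.8
8661 [0.00351553 0.00209546 0.06365378]
865 mean [ 0.4005 -0.2065  0.0859] rect [ 0.4013 -0.2034] [0.0395 0.0264] 19.4
shift [ 0.1795 -0.6047 -0.0407] turn [ 0.017  -0.0043 -0.1978]
296 [0.00225717 0.00817224] 0.060477510911234045 74.55987472332771
311 [-0.00388027 -0.03479849] 0.05452121126213722 -96.36258863012803
```

Disc stands level on the board. Now over to the blade for a close look.

Emit:
servo_tool --increments '[0.017, -0.057, -0.01, 0, 0, 0, 0.034, -0.114, -0.02, 0, 0, 0, 0.051, -0.171, -0.03, 0, 0, -0.02, 0.068, -0.228, -0.04, 0, 0, -0.06, 0.085, -0.285, -0.04, 0.005, 0, -0.1, 0.102, -0.342, -0.04, 0.01, -0.002, -0.14, 0.119, -0.399, -0.04, 0.015, -0.004, -0.17, 0.136, -0.456, -0.04, 0.017, -0.004, -0.2]'

```text
clock: 21.55
ee_pos: [0.4106, 0.1194, 0.2683]
ee_rot: [-3.031, -0.778, 0.005]
force: [2.0, -0.2, 0.8]
finger_gap: 0.055
grasp_force: 0.0
```

Run:
```python
from h import *
go(.41,.27,.25,.5)
```

```text
shift [ 0.0721 -0.132   0.02  ] turn [-0.0124  0.0003  0.0026]
```

Emit:
servo_tool --increments '[0.02, -0.035, 0.005, 0, 0, 0, 0.04, -0.07, 0.01, 0, 0, 0, 0.06, -0.11, 0.015, 0, 0, 0, 0.072, -0.132, 0.02, 0, 0, 0, 0.072, -0.132, 0.02, 0, 0, 0, 0.072, -0.132, 0.02, 0, 0, 0, 0.072, -0.132, 0.02, 0, 0, 0, 0.072, -0.132, 0.02, 0, 0, 0]'

```text
clock: 22.55
ee_pos: [0.4103, 0.2673, 0.2495]
ee_rot: [-3.032, -0.775, 0.008]
force: [-0.8, -0.0, -0.0]
finger_gap: 0.0551
grasp_force: 0.0
```

Run:
```python
from h import *
f,T=wrist('w7');W=cloud(f);print(f['tool'][:3,3])
Q=rect(W,.068,.003,.47,.53,.30,.37)
h=cv2.convexHull(Q[:,:2].astype(np.float32)).reshape(-1,2);o,r0=circ(h);print(o,r0)
P=W.reshape(-1,3);d=P[:,:2]-o;r=np.hypot(*d.T)
col=f['image'].reshape(-1,3).astype(int);grey=(col.max(1)-col.min(1))<25
for lo,hi in((.006,.016),(.02,.032)):
    m=(r>.022)&(r<.062)&(P[:,2]>lo)&(P[:,2]<hi)&grey;Q=d[m]
    rc=cv2.minAreaRect(Q.astype(np.float32));l=cv2.fitLine(Q.astype(np.float32),cv2.DIST_L2,0,.01,.01).ravel()
    print(m.sum(),Q.mean(0),r[m].max(),'mean ang',np.degrees(np.arctan2(*Q.mean(0)[::-1])),rc,'line',np.degrees(np.arctan2(l[1],l[0])),np.median(P[m,2]))
```

```text
[0.41033615 0.26731015 0.24950096]
660 mean [0.4998 0.3391 0.0682] rect [0.4998 0.3395] [0.0271 0.0266] 89.5
[0.49975293 0.33945264] 0.01357000188413157
467 [0.00397624 0.02392856] 0.05582100055962088 mean ang 80.56529346982067 ((0.0020097699016332626, 0.0150863416492939), (0.08103819191455841, 0.044666096568107605), 84.67591094970703) line 87.76269 0.011221532764380204
359 [-0.0047249  -0.03764197] 0.05715729074148394 mean ang -97.15446729748784 ((-0.004878613632172346, -0.0374043807387352), (0.015295189805328846, 0.039996642619371414), 14.377578735351562) line -71.881485 0.02767237357982849
```

View pics/w7.png

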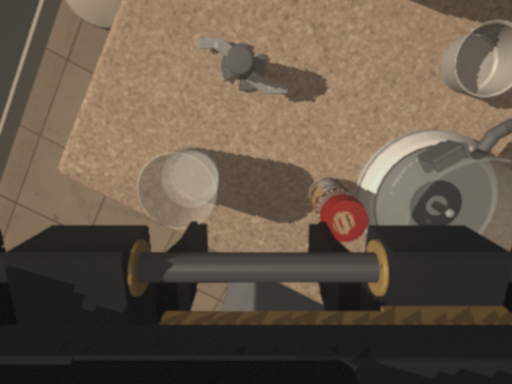

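Hub at (240,62) with swept wings from (205,43) to (285,90); the foot shows below the hub at about (250,80). The shaft tip and drive pin are visible in the bowl at (435,205) and (450,213). I'll find the notch by casting onto the foot's plane.

Run:
```python
from h import *
f=dict(np.load('w7.npz'));K=f['camera_matrix'];Ti=np.linalg.inv(f['world_from_camera'])
o=np.array([.4998,.3393]);print('cam',f['world_from_camera'][:3,3])
N=480
# top-down rectified crops at foot height .006 and wings
out=[]
for z in(.006,.027,.011):
    g=(np.arange(N)-N/2)/N*.14
    Y,X=np.meshgrid(-g,-g);  # cols -> -y, rows -> -x
    X,Y=X.T.T,Y
    X=np.repeat((-g)[:,None],N,1)+o[0];Y=np.repeat((-g)[None],N,0)+o[1]
    P=np.stack([X,Y,np.full_like(X,z)],-1)@Ti[:3,:3].T+Ti[:3,3]
    u=K[0,2]+K[0,0]*P[...,0]/-P[...,2];v=K[1,2]-K[1,1]*P[...,1]/-P[...,2]
    im=cv2.remap(f['image'],u.astype(np.float32),v.astype(np.float32),cv2.INTER_CUBIC)
    for r in([26],[58],[58])[len(out)]: cv2.circle(im,(N//2,N//2),int(r/140*N),(255,0,0),1)
    cv2.line(im,(N//2,0),(N//2,N),(0,0,255),1)
    out.append(im[:, :] )
cv2.imwrite('pics/rect.png',np.hstack([out[0],out[1]])[...,::-1][:, :]);
im=cv2.resize(np.hstack([out[0],out[1]]),(800,400));cv2.imwrite('pics/rect.png',im[...,::-1])
```

```text
cam [0.47404684 0.29890607 0.40096046]
```

View pics/rect.png

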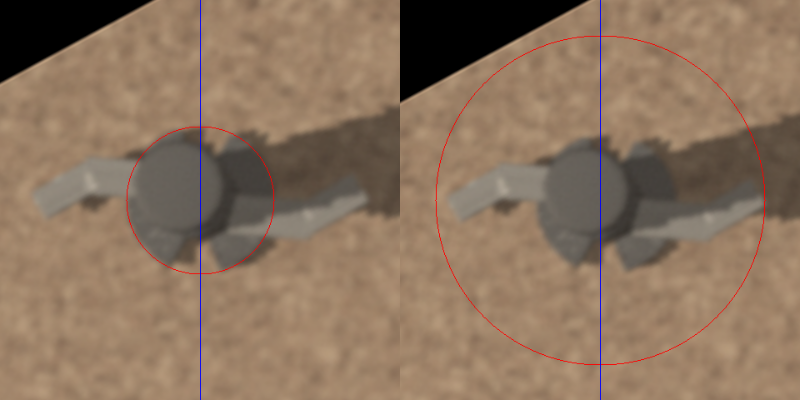

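The foot-plane picture (left half) shows the near notch centred at about (193,268) and the far one at about (207,137) around (200,200), giving blade yaw about -0.10 rad. The wing means (-97°, 81°) agree. Before descending I'll check clearance to the toaster.

Run:
```python
from h import *
W=cloud(dict(np.load('top.npz'))).reshape(-1,3)
m=(W[:,1]>.18)&(W[:,1]<.55)&(W[:,2]>.09)&(W[:,2]<.3);Q=W[m];print(Q.min(0),Q.max(0),np.percentile(Q[:,0],[1,5]))
m=(W[:,1]>.26)&(W[:,1]<.42)&(W[:,2]>.03)&(W[:,2]<.1)&(W[:,0]<.45);print('tumbler',W[m].min(0),W[m].max(0))
print(arm.state()['joints']);go(.4998,.3393,.15,.45);go(.4998,.3393,.056,.45)
```

```text
[0.32085341 0.1800062  0.09000803] [0.67800274 0.43594947 0.19443748] [0.35947655 0.43044872]
tumbler [0.32063882 0.29410879 0.03005232] [0.40082518 0.37463191 0.09515987]
[0.34107292 0.3250493  1.7442019  0.01449763 1.07606738 1.4044257 ]
shift [ 0.1131 -0.0188  0.0996] turn [-0.0131  0.0019  0.0505]
shift [ 0.1133 -0.0176  0.1936] turn [-0.0131  0.0019  0.0505]
```

Emit:
servo_tool --increments '[0.03, -0.005, 0.01, 0, 0, 0.01, 0.06, -0.01, 0.02, 0, 0, 0.03, 0.09, -0.015, 0.04, -0.01, 0.001, 0.05, 0.113, -0.018, 0.07, -0.013, 0.002, 0.05, 0.113, -0.018, 0.11, -0.013, 0.002, 0.05, 0.113, -0.018, 0.15, -0.013, 0.002, 0.05, 0.113, -0.018, 0.185, -0.013, 0.002, 0.05, 0.113, -0.018, 0.193, -0.013, 0.002, 0.05]'

```text
clock: 23.6
ee_pos: [0.4975, 0.3392, 0.054]
ee_rot: [3.061, 0.703, -0.009]
force: [0.4, 0.7, -0.6]
finger_gap: 0.055
grasp_force: 0.0
```

Run:
```python
from h import *
print(arm.state()['ee_pos'],arm.state()['force']);go(.4998,.3393,.056,.45)
```

```text
[0.49751693 0.33921022 0.05399688] [ 0.43910874  0.72361322 -0.62545163]
shift [ 0.0021  0.0009 -0.002 ] turn [-0.0004  0.0055  0.0012]
```

Emit:
servo_tool --increments '[0.001, 0, 0, 0, 0.003, 0, 0.002, 0, 0, 0, 0.003, 0, 0.002, 0, 0, 0, 0.003, 0, 0.002, 0, 0, 0, 0.003, 0, 0.002, 0, 0, 0, 0.003, 0, 0.002, 0, 0, 0, 0.003, 0, 0.002, 0, 0, 0, 0.003, 0, 0.002, 0, 0, 0, 0.003, 0]' --fingers 0.01 --newtons 40

```text
clock: 24.6
ee_pos: [0.5016, 0.3415, 0.0575]
ee_rot: [-3.061, -0.703, -0.008]
force: [0.1, -1.2, 6.5]
finger_gap: 0.0272
grasp_force: 40.1
```

Run:
```python
from h import *
T=toolT(arm.state());print(T.round(4),arm.state()['force'],np.arctan2(T[1,0],T[0,0]))
```

```text
[[ 8.997e-01  4.366e-01  4.400e-03  5.016e-01]
 [ 4.366e-01 -8.997e-01  2.300e-03  3.415e-01]
 [ 5.000e-03 -1.000e-04 -1.000e+00  5.750e-02]
 [ 0.000e+00  0.000e+00  0.000e+00  1.000e+00]] [ 0.08146988 -1.18624776  6.50676736] 0.45177531737822135
```

Emit:
servo_tool --increments '[0, 0, -0.005, 0, 0, 0, 0, 0, -0.02, 0, 0, 0, 0, 0, -0.05, 0, 0, 0, 0, 0, -0.09, 0, 0, 0, 0, 0, -0.13, 0, 0, 0, 0, 0, -0.17, 0, 0, 0, 0, 0, -0.18, 0, 0, 0, 0, 0, -0.18, 0, 0, 0]'

```text
clock: 25.6
ee_pos: [0.5001, 0.3409, 0.2366]
ee_rot: [-3.061, -0.704, -0.005]
force: [-0.1, 0.4, -1.5]
finger_gap: 0.0273
grasp_force: 40.1
```

Run:
```python
from h import *
f,T=wrist('w8');print(f['tool'].round(4)[:3],arm.state()['finger_gap'])
go(.4722,.069,.21,.56)
W=cloud(f);P=W.reshape(-1,3);z0=f['tool'][2,3]-.0565;o=f['tool'][:2,3]
d=P[:,:2]-o;r=np.hypot(*d.T)
for lo,hi in((.005,.017),(.02,.034)):
    m=(r>.016)&(r<.065)&(P[:,2]-z0>lo)&(P[:,2]-z0<hi);Q=d[m]
    if m.sum()>5: print(m.sum(),Q.mean(0),r[m].max(),np.degrees(np.arctan2(*Q.mean(0)[::-1])),'tip',Q[r[m]>.05].mean(0))
```

```text
[[ 8.996e-01  4.367e-01  2.800e-03  5.001e-01]
 [ 4.367e-01 -8.996e-01  1.600e-03  3.409e-01]
 [ 3.200e-03 -2.000e-04 -1.000e+00  2.366e-01]] 0.027208286606635605
shift [-0.1431  0.2324  0.0252] turn [-0.0003 -0.0006 -0.1081]
1952 [0.00561707 0.02005961] 0.05563442703802394 74.35674841719747 tip [-0.00182094  0.05197506]
```

Emit:
servo_tool --increments '[-0.015, 0.025, 0, 0, 0, -0.01, -0.04, 0.065, 0, 0, 0, -0.03, -0.066, 0.107, 0, 0, 0, -0.05, -0.092, 0.15, 0, 0, 0, -0.07, -0.118, 0.192, 0.005, 0, 0, -0.09, -0.143, 0.232, 0.015, 0, 0, -0.108, -0.143, 0.232, 0.025, 0, 0, -0.108, -0.143, 0.232, 0.025, 0, 0, -0.108]'

```text
clock: 26.65
ee_pos: [0.4716, 0.0701, 0.209]
ee_rot: [-3.017, -0.866, 0.003]
force: [0.8, -0.3, -1.1]
finger_gap: 0.0273
grasp_force: 40.1
```

Run:
```python
from h import *
for i in range(3):
    f,T=wrist('w9');go(.4722,.069,.14,.56)
W=cloud(f);P=W.reshape(-1,3);z0=f['tool'][2,3]-.0565;o=f['tool'][:2,3]
d=P[:,:2]-o;r=np.hypot(*d.T)
m=(r>.03)&(r<.065)&(P[:,2]-z0>.003)&(P[:,2]-z0<.034);Q=d[m]
for s in(1,-1):
    q=Q[Q[:,1]*s>.02];print(len(q),q.mean(0) if len(q) else '',(P[m][Q[:,1]*s>.02][:,2]-z0).mean() if len(q) else '',q[np.hypot(*q.T)>.05].mean(0) if len(q) else '')
```

```text
shift [-0.0009  0.0014  0.0697] turn [-0.0022 -0.0006  0.    ]
shift [-0.0015  0.0013  0.0702] turn [-0.0013 -0.0016  0.0009]
shift [-0.0019  0.0012  0.0706] turn [-0.0005 -0.0024  0.0015]
749 [-0.0018001   0.04123393] 0.010341647069922631 [-0.00769491  0.05147753]
0
```

View pics/w9.png

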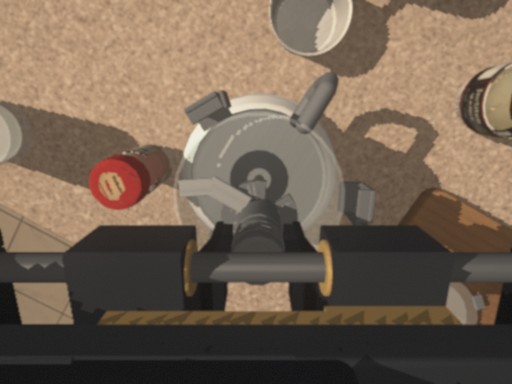

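The blade hangs above the bowl, its lower wing pointing left at (215,190). The shaft's bore is hidden, but the pose agrees. Descending to just above the shaft tip.

Emit:
servo_tool --increments '[-0.001, 0.001, 0.01, -0.001, -0.0015, 0, -0.0015, 0.0013, 0.025, -0.001, -0.0015, 0.001, -0.0015, 0.0013, 0.04, -0.001, -0.0015, 0.001, -0.0015, 0.0013, 0.055, -0.001, -0.0015, 0.001, -0.0015, 0.0013, 0.063, -0.001, -0.0015, 0.001, -0.0015, 0.0013, 0.067, -0.001, -0.0015, 0.001, -0.0015, 0.0013, 0.067, -0.001, -0.0015, 0.001, -0.0015, 0.0013, 0.067, -0.001, -0.0015, 0.001]'

```text
clock: 27.8
ee_pos: [0.473, 0.068, 0.1443]
ee_rot: [3.019, 0.866, 0.004]
force: [-0.6, 0.6, -0.2]
finger_gap: 0.0272
grasp_force: 40.1
```

Run:
```python
from h import *
print(arm.state()['force']);go(.4722,.069,.1005,.56)
```

```text
[-0.63443022  0.61216195 -0.21349041]
shift [-0.0002 -0.0013  0.0438] turn [ 0.0016 -0.0021 -0.0011]
```

Emit:
servo_tool --increments '[0, -0.0005, 0.005, 0, 0, 0, 0, -0.0005, 0.01, 0, 0, 0, 0, -0.0005, 0.015, 0, 0, 0, 0, -0.0005, 0.02, 0, 0, 0, 0, -0.0005, 0.025, 0, 0, 0, 0, -0.0005, 0.029, 0, 0, 0, 0, -0.0005, 0.031, 0, 0, 0, 0, -0.0005, 0.031, 0, 0, 0]'

```text
clock: 28.8
ee_pos: [0.4724, 0.0684, 0.1127]
ee_rot: [3.019, 0.866, 0.002]
force: [-0.3, 0.3, -0.9]
finger_gap: 0.027
grasp_force: 40.1
```

Emit:
servo_tool --increments '[0, 0, 0.002, 0, 0, 0, 0, 0, 0.004, 0, 0, 0, 0, 0, 0.006, 0, 0, 0, 0, 0, 0.0075, 0, 0, 0, 0, 0, 0.009, 0, 0, 0, 0, 0, 0.01, 0, 0, 0, 0, 0, 0.01, 0, 0, 0, 0, 0, 0.01, 0, 0, 0]'

```text
clock: 29.8
ee_pos: [0.4725, 0.0684, 0.1028]
ee_rot: [3.019, 0.866, 0.003]
force: [0.3, 1.4, -1.4]
finger_gap: 0.0273
grasp_force: 40.1
```

No contact and it is already below the pin's top, so the notch is over the pin. Last millimetres.

Emit:
servo_tool --increments '[0, 0, 0.0005, 0, 0, 0, 0, 0, 0.001, 0, 0, 0, 0, 0, 0.0015, 0, 0, 0, 0, 0, 0.002, 0, 0, 0, 0, 0, 0.0025, 0, 0, 0, 0, 0, 0.003, 0, 0, 0, 0, 0, 0.003, 0, 0, 0, 0, 0, 0.003, 0, 0, 0]'

```text
clock: 30.8
ee_pos: [0.473, 0.0683, 0.1013]
ee_rot: [3.019, 0.866, 0.005]
force: [-0.1, 1.2, 13.7]
finger_gap: 0.0268
grasp_force: 40.3
```

Contact with the floor at 13.7 N. Release and rise, then check.

Emit:
servo_tool --increments '[0, 0, -0.0005, 0, 0, 0, 0, 0, -0.0005, 0, 0, 0, 0, 0, -0.0005, 0, 0, 0, 0, 0, -0.0005, 0, 0, 0, 0, 0, -0.01, 0, 0, 0, 0, 0, -0.04, 0, 0, 0, 0, 0, -0.09, 0, 0, 0, 0, 0, -0.14, 0, 0, 0]' --fingers 0.055

```text
clock: 31.8
ee_pos: [0.4718, 0.0685, 0.2416]
ee_rot: [3.019, 0.866, 0.002]
force: [0.6, 0.2, 0.7]
finger_gap: 0.0548
grasp_force: 0.0
```

Emit:
servo_tool --increments '[-0.02, 0.01, 0, 0, 0, 0, -0.05, 0.02, 0, 0, 0, 0, -0.08, 0.03, 0, 0, 0, 0, -0.09, 0.035, 0, 0, 0, 0, -0.09, 0.035, 0, 0, 0, 0, -0.09, 0.035, 0, 0, 0, 0, -0.09, 0.035, 0, 0, 0, 0, -0.09, 0.035, 0, 0, 0, 0]'

```text
clock: 32.8
ee_pos: [0.4147, -0.0086, 0.2397]
ee_rot: [3.019, 0.868, 0.002]
force: [-0.1, 0.3, 0.1]
finger_gap: 0.0548
grasp_force: 0.0
```

Run:
```python
from h import *
f,T=wrist('w10');W=cloud(f);print(f['tool'][:3,3])
Q=rect(W,.112,.004,.44,.51,.03,.10)
h=cv2.convexHull(Q[:,:2].astype(np.float32)).reshape(-1,2);print(circ(h),np.median(Q[:,2]),'expect z .112')
f=arm.grab_frame('top');W=cloud(f)
print('lid,disc from top');rect(W,.086,.005,.34,.46,-.26,-.13,125,f['image']);rect(W,.088,.004,.38,.46,-.40,-.31)
W0=cloud(dict(np.load('top.npz')))
for n,z,b in [('tom',.088,(.48,.6,-.31,-.21)),('mus',.098,(.6,.7,-.13,-.04)),('spice',.105,(.38,.45,.13,.21)),('tumb',.09,(.31,.42,.28,.40))]:
    print(n);rect(W0,z,.008,*b);rect(W,z,.008,*b)
```

```text
[ 0.41472802 -0.00856953  0.23968128]
889 mean [0.4712 0.0662 0.1122] rect [0.471  0.0665] [0.0272 0.0264] 78.2
(array([0.47107124, 0.06641046]), np.float64(0.013605199716122458)) 0.11231218185179836 expect z .112
lid,disc from top
129 mean [ 0.4021 -0.1979  0.0849] rect [ 0.4016 -0.1976] [0.0372 0.0266] 27.1
74 mean [ 0.4198 -0.3596  0.0875] rect [ 0.4197 -0.359 ] [0.0242 0.0251] 0.8
tom
51 mean [ 0.5377 -0.2663  0.0821] rect [ 0.5384 -0.2678] [0.041 0.049] 13.3
59 mean [ 0.5376 -0.2653  0.0821] rect [ 0.5402 -0.2673] [0.0445 0.0508] 15.6
mus
414 mean [ 0.6646 -0.0908  0.0978] rect [ 0.665  -0.0912] [0.0606 0.0612] 47.1
415 mean [ 0.6647 -0.0909  0.0975] rect [ 0.6648 -0.0917] [0.0621 0.061 ] 44.3
spice
215 mean [0.4187 0.1742 0.1054] rect [0.4185 0.1743] [0.0428 0.0402] 88.3
218 mean [0.4186 0.174  0.1054] rect [0.4185 0.1742] [0.04   0.0422] 1.5
tumb
124 mean [0.3599 0.3394 0.0884] rect [0.3608 0.3339] [0.0788 0.0797] 70.9
124 mean [0.3614 0.3378 0.0888] rect [0.361  0.3342] [0.0794 0.0801] 36.4
```

Run:
```python
from h import *
f=dict(np.load('w10.npz'));W=cloud(f)
for b in((.485,.54,.11,.165),(.485,.54,-.03,.025),(.37,.415,.04,.1)): rect(W,.131,.004,*b,125,f['image'])
```

```text
few 0
661 mean [ 0.5122 -0.0006  0.1316] rect [ 0.5118 -0.0011] [0.0304 0.0135] 28.2
511 mean [0.3922 0.0684 0.1315] rect [0.3918 0.0688] [0.0293 0.0126] 88.1
```

Blade is fully down (hub top at 0.1122 against 0.112 expected) and 2.4 mm off the axis, and nothing else has moved. Handing in.

```bash
python3 -c "
from workcell import arm
print(arm.job_done())"
```

```text
the job is handed in; nothing more can be done
None
```

The changeover is done and handed in, though no verdict came back: the lid and slicing disc lie flat on the board, the chopping blade is fully down over the drive pin, the lid is off, and the tumbler, jars and tomato measured as unmoved.

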